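# Grip a specimen cup in the squeeze clamp and keep it gripped

## Robot

A 6-joint arm with a two-finger parallel gripper is mounted at the origin on the work surface; the furniture and walls round the work are solid. World frame = base frame: x ahead of the robot, y to its left, z up, the work surface at z = 0. Lengths are in m, angles in rad, forces in N, time in s.
With the tool pointing down it reaches from about 0.3 to 0.875 m from the base axis. Payload 6.4 kg.
Tool frame: the origin (TCP) lies between the finger pads, 19 mm behind the fingertips; this is the grasp point; z points along the fingers, y is the line along which they close (so a half turn about z gives the same grasp; the last joint's range is limited). The gripper opens to 85 mm and grips with 20 to 120 N. Pads are 22 mm wide; open, the fingers measure 114 mm over their backs; the gripper's body (76 mm by 85 mm) begins 54 mm behind the grasp point. The pads swing forward as they close: fully open they stand 13 mm farther back than shut.
Start: joints at [0.938, 0.181, 1.607, -0, 1.354, -0.206], TCP at [0.238, 0.523, 0.25] pointing down, gripper open.
Joint ranges: [-2.99, 2.99], [-0.89, 2.07], [0.3, 2.58], [-1.14, 4.28], [0, 2.63], [-3.12, 3.12]. Speed limits (rad/s): [2.57, 2.57, 3.01, 3.14, 3.14, 3.14].

## Interface

Orientations are given as a unit quaternion [w, x, y, z].
In Python, from bench import ctrl gives the robot as it stands.
- The arm moves only by the tool carry_out, never from a script. Its argument "steps" is one flat list of numbers, 7 for each row, row after row: the shift along the tool's x, y, z in m, then the turn, a rotation vector about the tool's x, y, z in rad, then the opening, from 0 (shut) to 1 (fully open). In form: [dx, dy, dz, wx, wy, wz, claw, dx, dy, dz, wx, wy, wz, claw, ...]. A call has 1 to 20 rows; each row is the pose to reach, as a shift and turn from the pose commanded when the call began, along the tool's axes at that moment; what a row does not reach only later rows make up. A row lasts 1/10 s, in which the tool goes at most 50 mm and 8.59 degrees, less where a joint would pass 70% of its speed; a pose out of reach is approached as far as the arm can. A call with a gripper value outside its range is refused whole. The fingers move at their own pace and stop on an object; the grip force is fixed at half the most. Time passes only in rows, so rows that repeat a pose let the fingers close. It gives the time, the measured TCP pose, the force, the opening and the grip force at its end, in the units of the state.
- ctrl.get_obs(): the state, without advancing time (a new reading comes with each control period).
- ctrl.camera(name): name is "scene" or "side" or "wrist"; returns the picture (400x640x3 uint8, red, green, blue); there is no depth.
- ctrl.camera_params(name): a dict with "vertical_fov" (degrees; the focal length in pixels is half the picture's height over the tangent of half this angle, whatever the lens; pixels are square), "cx", "cy" (the principal point, pixels), "cam_to_world" (4x4, takes a point from camera to world coordinates); the wrist camera has in their place "hand_eye" (4x4, takes a point from camera to tool coordinates, whose origin is the TCP and whose axes are the flange's). Camera axes: x right, y down, z forward; pixel columns grow to the right and rows downward; lengths in m; the calibration is good to about 2 mm. A picture is of the moment at which its call begins: read the wrist's pose just before it. camera_params takes no time and is no camera call.
- ctrl.hand_in(): hands the job in; it is judged then, once.
The state is a dict: "time_s": time; "q": joint angles; "dq": joint speeds; "joint_efforts": joint torques, N m; "eef_pos": TCP position; "eef_rot": TCP orientation; "wrist_force": force on the tool from outside, world axes, zero at the start; "torque": the same for the moment, N m; "opening": opening from 0.0 (shut) to 1.0 (fully open); "grasp_force": force on a finger pad.
Only numpy, scipy, OpenCV 4.12 (cv2) and the standard library are available. Lean on these libraries where they do the work, as an engineer would, in place of code of your own. Each camera call takes 0.05 s, during which the arm holds its last target. There are 200 camera calls.

## Task

Stand the blue-lidded specimen cup on the round mat of the blue squeeze clamp, between its rubber jaw and the steel V-shaped stop, and let go of it. Then pump the clamp's two red handles (squeeze them together, let them spring apart, squeeze again) until the jaw presses the cup against the stop and the jaw's yellow pointer stands on the green band, without ever pushing it to the red band, which would crush the cup. Finish while still holding the handles squeezed, with the pointer on green, and leave everything else where it is.

Things in the scene. Friction and masses are not known exactly. Their poses are not given: they have to be found in the camera images.
- blue_cup: specimen cup with a blue screw lid, loose, 67 mm high, 35 g (hidden variation); lid 62 mm in diameter from 54 mm to 67 mm above its foot, body tapering from 54 mm across under the lid to 46 mm at the foot; origin at the centre of its underside, z up
- clamp: squeeze clamp fixed to the worktop: grey base plate 255 x 72 x 10 mm with blue cheeks (50 mm wide, 45 mm above the worktop) beside the handles. Origin at the middle of the plate's underside; x runs along the clamp in the pressing direction, from the handles (x = -80 mm) past the jaw to the cup mat (x = +66 mm) and the V-stop; z up. A ratchet bar carries the jaw along x and sticks out behind
- v_stop: steel 120 degree V-stop fixed on the base plate, 26 mm high, open towards the jaw; origin at the bottom of the V, on top of the plate (10 mm above the worktop), 28.6 mm beyond cup_seat
- cup_seat (a point): centre of the round dark mat on the base plate, 10 mm above the worktop: where the foot of the cup stands when its side just touches both faces of the V. Its x axis is the clamp's x axis. A cup put down up to 10 mm nearer the jaw is pushed home by the jaw
- handles_mid (a point): point midway between the two red handles, 100 mm above the worktop: a good place for the TCP, fingers closing along this point's x axis (the clamp's x). The handles are upright paddles 26 mm wide (across the clamp), 10 mm thick, tops 115 mm above the worktop, geared to move alike. Here they measure 68 mm over their outer faces at rest, 24 mm fully squeezed
- pad_face (a point): centre of the front face of the black rubber jaw pad (36 wide, 18 high mm), 27 mm above the worktop; it advances along the clamp's x. It meets a seated cup when 25 mm short of cup_seat along x; at the start it is 40 to 53 mm short. The steel plate behind it rises to 57 mm, the jaw head to 58 mm above the worktop
- back_handle (a joint): turn of the back red handle (rad): 0 at rest (spread by a spring), 0.25 fully squeezed; the front one turns alike. A full squeeze moves the bar 6 to 10 mm forward (4.5 mm ratchet teeth: up to 4.5 mm of it is idle), enough to overshoot green; on letting go a brake keeps the bar. Past the idle part, closing the fingers by 4 mm moves the bar 1 mm. It takes 1 to 3 N a finger, 3 N more when pressing
- clamp_bar (a joint): travel of the ratchet bar with the jaw (m) towards the V-stop, 0 to 0.050; at the start 0.003 to 0.016
- jaw_pad (a joint): how far the sprung rubber pad is pushed back into the jaw head (m): 0 free, 0.015 at its end; 0.8 N on the cup per mm. A yellow pointer on it slides over the top of the jaw head: on the green band at 0.004 to 0.0085, at the red band (cup crushed) from 0.0105. The brake alone keeps only about 0.003, so the pointer leaves green when the handles are let go
- sticky_pad: bystander: pad of sticky notes, 76 x 77 x 13 mm, origin at the centre of its underside
- oil_bottle: bystander: small amber dropper bottle, 27 x 27 x 86 mm, origin at the centre of its underside. Obstacles that never move: a microscope 382 mm tall, about 240 x 150 mm on plan, centred about x = 0.33, y = 0.06 m, between the robot and the clamp (pass over it only above 0.40 m); a white centrifuge 252 mm tall, its front wall about 0.1 m behind the clamp

How it is judged:
On the way, in this order (a step that is already met when the one before it is completed fails the run):
1. the cup stands upright on the mat between jaw and V-stop, let go, not yet pressed (horizontal distance between blue_cup and cup_seat below 0.016 m and z of blue_cup in the frame of cup_seat below 0.004 m and angle between blue_cup's own z axis and vertical below 0.1 rad and contact force between the fingers and blue_cup below 0.05 N and value of joint jaw_pad below 0.002 m), for 0.2 s.
2. the jaw, driven by the handles, presses the cup against the V-stop (contact force between each of jaw_pad, v_stop and blue_cup above 1 N), for 0.1 s.
At the end, for the whole second after the job is handed in: Blue-lidded cup upright (0.1 rad) on the mat, within 7 mm of the seat, pressed by jaw pad and V-stop with over 2 N each; pad pushed in 3.7 to 9.2 mm (pointer on green); fingers still squeezing a red handle (over 1 N), touching neither cup nor jaw (value of joint jaw_pad between 0.0037 and 0.0092 m and contact force between each of jaw_pad, v_stop and blue_cup above 2 N and horizontal distance between blue_cup and cup_seat below 0.007 m and z of blue_cup in the frame of cup_seat below 0.004 m and angle between blue_cup's own z axis and vertical below 0.1 rad and (contact force between the fingers and back_handle above 1 N or contact force between the fingers and front_handle above 1 N) and contact force between the fingers and blue_cup below 0.2 N and contact force between the arm and clamp_bar below 0.2 N); the arm keeps its last pose, push and grip.
It fails at once if the pad was pushed in more than 10.5 mm (red band: the cup is crushed) (value of joint jaw_pad above 0.0105 m).
It fails at once if a bystander was moved by more than 2 cm (distance of any of sticky_pad, oil_bottle from where it was at the start of the episode above 0.02 m).
It also fails if it takes over 72 s, if anything falls off the work surface, if the arm or the gripper's body presses on something with over 40 N, if the wrist force passes 120 N, or if a joint passes its speed limit or range.

## Working session

There is one attempt and no reset: what is moved stays moved. The work goes in short steps, Python scripts to look and compute and a tool call to move; the robot and the scene stay as the last step left them, time stands still between calls to the robot, and variables do not carry over. Pictures are saved under pics/ and viewed, at most 10 in all, crops included, and the job is handed in when it is done.

Besides the shell and the picture viewer there is one more tool, called after "Call:" as name(argument=value, ...), one argument or row to a line, values as JSON. carry_out: Moves the arm, as the interface text tells. Its arguments: {"type":"object","properties":{"steps":{"type":"array"}},"required":["steps"]}

```bash
mkdir -p pics; ls
cat > h.py <<'E'
import numpy as np, cv2, json
from bench import ctrl
from scipy.spatial.transform import Rotation as R
def Tw(o):
    T=np.eye(4); q=o["eef_rot"]; T[:3,:3]=R.from_quat([q[1],q[2],q[3],q[0]]).as_matrix(); T[:3,3]=o["eef_pos"]; return T
def grab(name):
    o=ctrl.get_obs(); im=ctrl.camera(name); p=ctrl.camera_params(name)
    T=np.array(p["cam_to_world"]) if "cam_to_world" in p else Tw(o)@np.array(p["hand_eye"])
    f=200/np.tan(np.radians(p["vertical_fov"])/2)
    return im,dict(T=T,f=f,cx=p["cx"],cy=p["cy"],p=p)
def ray(c,u,v):
    d=np.array([(u-c["cx"])/c["f"],(v-c["cy"])/c["f"],1]); d=c["T"][:3,:3]@d
    return c["T"][:3,3],d
def onz(c,u,v,z):
    o,d=ray(c,u,v); return o+d*(z-o[2])/d[2]
def proj(c,P):
    q=c["T"][:3,:3].T@(np.array(P)-c["T"][:3,3]); return q[:2]/q[2]*c["f"]+[c["cx"],c["cy"]]
def save(n,im): cv2.imwrite("pics/"+n,im[:,:,::-1])
def tri(c1,p1,c2,p2):
    A=np.zeros((3,3));b=np.zeros(3)
    for c,p in((c1,p1),(c2,p2)):
        o,d=ray(c,*p); d=d/np.linalg.norm(d); M=np.eye(3)-np.outer(d,d); A+=M;b+=M@o
    return np.linalg.solve(A,b)
E
python3 - <<'E'
from h import *
for n in("scene","side","wrist"):
    im,c=grab(n); save(n+"0.png",im); print(n,c["f"],c["cx"],c["cy"],c["T"].round(3).tolist(), [k for k in c["p"]])
    if "distortion" in c["p"] or len(c["p"])>4: print(c["p"])
print({k:np.round(v,3) for k,v in ctrl.get_obs().items()})
a=cv2.imread("pics/scene0.png");b=cv2.imread("pics/side0.png")
E
```

```text
pics
scene 410.16369412632906 315.14462581249774 188.6213230603038 [[0.935, 0.308, -0.177, 0.66], [0.355, -0.805, 0.475, -0.62], [0.004, -0.507, -0.862, 1.003], [0.0, 0.0, 0.0, 1.0]] ['vertical_fov', 'cx', 'cy', 'cam_to_world']
side 494.0832548449179 315.0431348866612 196.96955745761616 [[0.963, -0.151, 0.223, 0.254], [-0.269, -0.574, 0.773, -0.929], [0.012, -0.805, -0.594, 0.725], [0.0, 0.0, 0.0, 1.0]] ['vertical_fov', 'cx', 'cy', 'cam_to_world']
wrist 286.0456186270211 321.3026780716985 198.57558909217113 [[0.413, 0.863, 0.292, 0.162], [0.911, -0.391, -0.135, 0.558], [-0.002, 0.321, -0.947, 0.373], [0.0, 0.0, 0.0, 1.0]] ['vertical_fov', 'cx', 'cy', 'hand_eye']
{'time_s': np.float64(0.15), 'q': array([ 0.938,  0.181,  1.608, -0.   ,  1.354, -0.206]), 'dq': array([ 0.   , -0.002, -0.006, -0.002, -0.   ,  0.001]), 'joint_efforts': array([ 2.0000e-03, -4.4527e+01, -3.5169e+01, -0.0000e+00,  6.0000e-03,
        0.0000e+00]), 'eef_pos': array([0.238, 0.523, 0.249]), 'eef_rot': array([-0.   ,  0.212,  0.977, -0.001]), 'wrist_force': array([-0.19 , -0.274, -0.144]), 'torque': array([ 0.038, -0.013, -0.026]), 'grasp_force': np.float64(0.0), 'opening': np.float64(0.998)}
```

View pics/scene0.png

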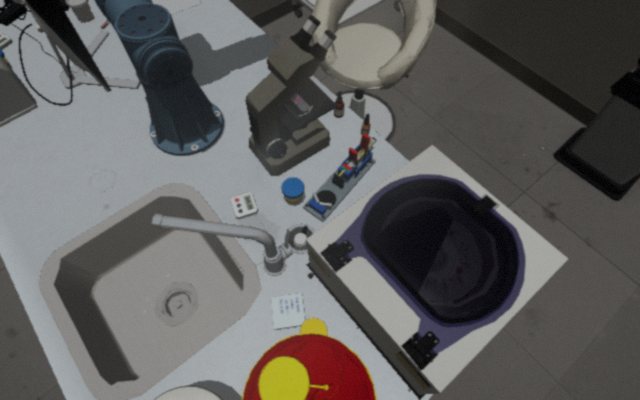

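View pics/side0.png

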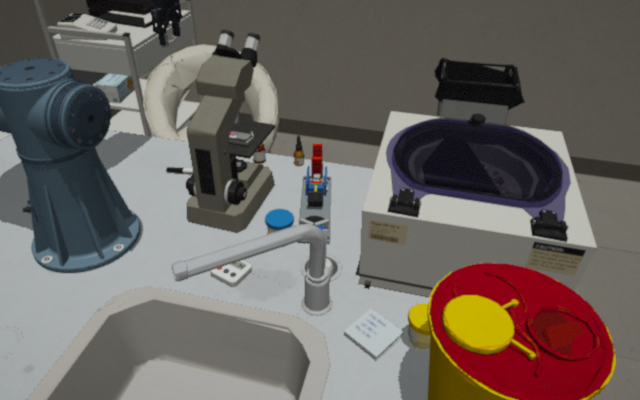

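Scene picture: blue lid at about (292,187); clamp runs from the red handles (365,125) to the V-stop (318,205); the microscope is up-left and the tap is below.

```bash
cat > a.py <<'E'
from h import *
im,c=grab("scene"); im2,c2=grab("side")
def blobs(im,lo,hi,box,mn=15):
    h=cv2.cvtColor(im,cv2.COLOR_RGB2HSV); m=cv2.inRange(h,lo,hi); k=np.zeros_like(m); x0,y0,x1,y1=box; k[y0:y1,x0:x1]=m[y0:y1,x0:x1]
    n,l,s,ce=cv2.connectedComponentsWithStats(k); return [(s[i].tolist(),ce[i].round(1).tolist()) for i in range(1,n) if s[i,4]>=mn]
for nm,i,cc,bx in(("scene",im,c,(270,110,390,220)),("side",im2,c2,(255,130,350,250))):
    print(nm,"blue",[(s,p,onz(cc,*p,.067).round(3)) for s,p in blobs(i,(98,120,60),(118,255,255),bx)])
    r=[(s,p,onz(cc,*p,.1).round(3)) for s,p in blobs(i,(0,140,80),(6,255,255),bx,8)]
    print(nm,"red",r)
A=cv2.resize(im[100:225,270:390],None,fx=4.6,fy=4.6,interpolation=cv2.INTER_CUBIC)
B=cv2.resize(im2[130:250,255:345],None,fx=2.6,fy=4.6) 
save("cropA.png",A)
save("cropB.png",cv2.resize(im2[130:250,255:345],None,fx=4.8,fy=4.8,interpolation=cv2.INTER_CUBIC))
E
python3 a.py
```

```text
scene blue [([355, 154, 16, 19, 55], [362.7, 163.2], array([0.561, 0.018, 0.067])), ([344, 170, 9, 6, 30], [347.8, 172.6], array([ 0.532, -0.025,  0.067])), ([282, 178, 22, 20, 340], [292.5, 187.3], array([ 0.41 , -0.122,  0.067])), ([309, 199, 17, 14, 110], [317.1, 205.9], array([ 0.491, -0.151,  0.067]))]
scene red [([363, 133, 7, 7, 25], [365.8, 135.9], array([0.545, 0.086, 0.1  ])), ([350, 149, 7, 5, 17], [352.8, 151.0], array([0.528, 0.024, 0.1  ])), ([344, 164, 6, 5, 16], [346.3, 166.1], array([ 0.527, -0.028,  0.1  ]))]
side blue [([306, 168, 8, 27, 84], [308.6, 183.5], array([ 0.501, -0.018,  0.067])), ([318, 175, 9, 17, 64], [322.0, 185.4], array([ 0.529, -0.033,  0.067])), ([266, 209, 27, 21, 451], [278.9, 218.9], array([ 0.406, -0.128,  0.067])), ([318, 225, 7, 4, 22], [321.4, 226.4], array([ 0.486, -0.175,  0.067]))]
side red [([312, 144, 10, 19, 152], [316.9, 153.1], array([0.541, 0.056, 0.1  ])), ([312, 181, 9, 2, 12], [315.7, 181.8], array([ 0.506, -0.061,  0.1  ]))]
```

View pics/cropA.png

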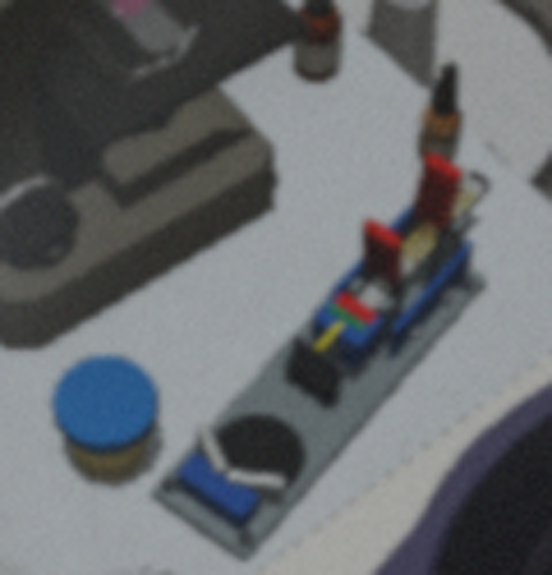

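View pics/cropB.png

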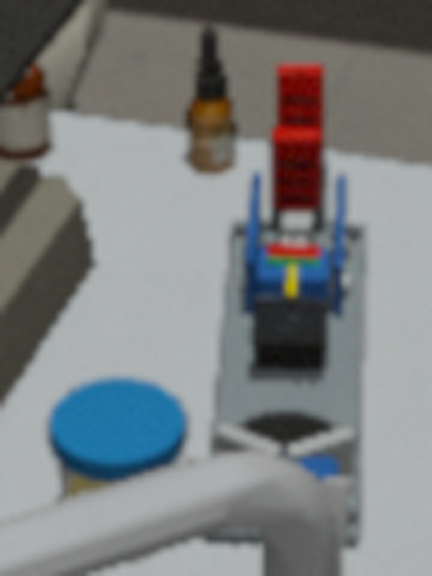

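The crops show the plate near corners at crop A (155,493), (245,557), its far corner at (487,285), the mat at about (258,450), and handle tops at (383,228) and (442,160).

```bash
cat > b.py <<'E'
from h import *
im,c=grab("scene"); im2,c2=grab("side")
A=lambda u,v,z:onz(c,270+u/4.6-.4,100+v/4.6-.4,z)
B=lambda u,v,z:onz(c2,255+u/4.8-.4,130+v/4.8-.4,z)
a,b,f=A(155,493,.01),A(245,560,.01),A(487,285,.01)
print("corners",a.round(4),b.round(4),f.round(4),np.linalg.norm(a-b),np.linalg.norm(b-f))
x=(b-f)/np.linalg.norm(b-f); y=np.array([-x[1],x[0],0]); print("yaw",np.degrees(np.arctan2(x[1],x[0])), np.degrees(np.arctan2(*( (np.array([[0,1],[-1,0]])@(a-b)[:2])[::-1]))))
mid=(a+b)/2; o=mid-.1275*x; o2=(f+.1275*x); print("o via end",o.round(4)," centre via right edge", (o2+y*0.036).round(4),(o2-y*.036).round(4))
print("seat from o",(o+.066*x).round(4)); 
print("mat A",A(258,450,.01).round(4)); print("side corners",B(235,228,.01).round(4),B(365,228,.01).round(4),B(212,450,.01).round(4))
print("handle tops A",A(383,228,.115).round(4),A(442,160,.115).round(4)," B",B(300,68,.115).round(4),B(298,129,.115).round(4))
s=c["T"]
# lid triangulation
for z in(.067,): print("lid",onz(c,292.5,187.0,z).round(4),onz(c2,278.9,218.0,z).round(4))
print("lidtri",tri(c,(292.6,186.9),c2,(279.2,218.0)).round(4))
E
python3 b.py
```

```text
corners [ 0.4461 -0.1382  0.01  ] [ 0.5115 -0.1605  0.01  ] [0.588  0.0761 0.01  ] 0.0690377285222132 0.24874459626973164
yaw -107.93281312188405 71.13913457118063
o via end [ 0.5181 -0.0281  0.01  ]  centre via right edge [ 0.583  -0.0563  0.01  ] [ 0.5145 -0.0341  0.01  ]
seat from o [ 0.4977 -0.0909  0.01  ]
mat A [ 0.4933 -0.0888  0.01  ]
side corners [0.5173 0.0925 0.01  ] [0.5849 0.0748 0.01  ] [ 0.4597 -0.0859  0.01  ]
handle tops A [0.528  0.0192 0.115 ] [0.5452 0.0789 0.115 ]  B [0.5468 0.0741 0.115 ] [0.5299 0.0179 0.115 ]
lid [ 0.4098 -0.121   0.067 ] [ 0.4069 -0.1251  0.067 ]
lidtri [ 0.4087 -0.1178  0.0612]
```

```bash
cat > c.py <<'E'
from h import *
im,c=grab("scene"); im2,c2=grab("side")
for n,p,q in(("spout end",(157,218),(180,270)),("tap bend",(266,236),(318,230)),("eyepieceL",(311,22),(221,38)),("eyepieceR",(327,34),(253,42)),("stage tip",(337,95),(275,128)),("centrifuge corner",(311,240),(374,205)),("centrifuge topback",(432,148),(388,113))):
    print(n,tri(c,p,c2,q).round(3))
print("tap body base ring",onz(c,300,238,0).round(3),"centrif foot side",onz(c2,362,285,0).round(3))
print("base corner microscope", onz(c,272,172,0).round(3),onz(c,329,138,0).round(3),onz(c2,215,228,0).round(3))
o=ctrl.get_obs(); T=Tw(o); print(T.round(3))
x=np.array([-.305,-.952,0])
y=np.array([-x[1],x[0],0])
for s in(1,-1):
    ty=s*y; tz=np.array([0,0,-1.]); tx=np.cross(ty,tz); Rn=np.c_[tx,ty,tz]; print(s,R.from_matrix(T[:3,:3].T@Rn).as_rotvec().round(4))
for P in([.32,.25,.48],[.408,-.122,.48]): print((T[:3,:3].T@(np.array(P)-T[:3,3])).round(3))
E
python3 c.py
```

```text
spout end [ 0.206 -0.373  0.206]
tap bend [ 0.436 -0.319  0.187]
eyepieceL [0.351 0.168 0.357]
eyepieceR [0.41  0.128 0.362]
stage tip [0.446 0.142 0.147]
centrifuge corner [ 0.536 -0.306  0.213]
centrifuge topback [0.716 0.042 0.19 ]
tap body base ring [ 0.47  -0.223  0.   ] centrif foot side [ 0.537 -0.294  0.   ]
base corner microscope [ 0.317 -0.06   0.   ] [0.43  0.116 0.   ] [ 0.275 -0.042  0.   ]
[[-0.91   0.414 -0.     0.238]
 [ 0.414  0.91  -0.     0.523]
 [ 0.    -0.    -1.     0.25 ]
 [ 0.     0.     0.     1.   ]]
1 [-1.000e-04  1.000e-04  1.454e+00]
-1 [-1.0000e-04 -1.0000e-04 -1.6876e+00]
[-0.188 -0.215 -0.23 ]
[-0.422 -0.517 -0.23 ]
```

Call:
carry_out(
  steps=[0,0,-0.23,0,0,0,1,0,0,-0.23,0,0,0,1,0,0,-0.23,0,0,0,1,0,0,-0.23,0,0,0,1,0,0,-0.23,0,0,0,1,-0.19,-0.22,-0.23,0,0,0.7,1,-0.19,-0.22,-0.23,0,0,0.7,1,-0.19,-0.22,-0.23,0,0,0.7,1,-0.19,-0.22,-0.23,0,0,0.7,1,-0.19,-0.22,-0.23,0,0,0.7,1,-0.422,-0.517,-0.23,0,0,1.454,1,-0.422,-0.517,-0.23,0,0,1.454,1,-0.422,-0.517,-0.23,0,0,1.454,1,-0.422,-0.517,-0.23,0,0,1.454,1,-0.422,-0.517,-0.23,0,0,1.454,1,-0.422,-0.517,-0.23,0,0,1.454,1,-0.422,-0.517,-0.23,0,0,1.454,1,-0.422,-0.517,-0.23,0,0,1.454,1,-0.422,-0.517,-0.23,0,0,1.454,1,-0.422,-0.517,-0.23,0,0,1.454,1],
)

```text
time_s: 2.45
eef_pos: [0.4082, -0.1243, 0.4792]
eef_rot: [-0.001, 0.809, 0.588, -0.0]
wrist_force: [0.5, -0.4, -0.6]
opening: 0.999
grasp_force: 0.0
```

Run:
```python
from h import *
o=ctrl.get_obs(); print(o["time_s"],o["q"].round(3) if hasattr(o["q"],"round") else o["q"],o["eef_pos"],o["eef_rot"])
im,c=grab("wrist"); save("w1.png",im)
```

```text
2.45 [-0.575 -0.252  1.578 -0.     1.817 -0.261] [ 0.40819069 -0.12428801  0.47920171] [-7.09833095e-04  8.09062550e-01  5.87721947e-01 -4.46230221e-04]
```

View pics/w1.png

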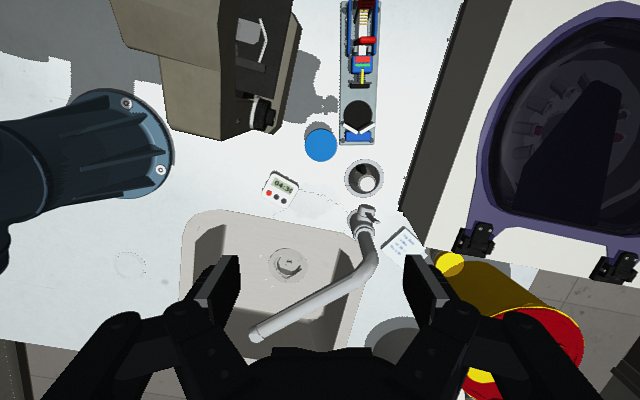

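Wrist view: the lid is at (321,145), the mat at (357,113), and the clamp runs nearly straight up the image at columns 341–380. The handles are at (366,40). I'll refine positions from here.

```bash
cat > d.py <<'E'
from h import *
im,c=grab("wrist")
h=cv2.cvtColor(im,cv2.COLOR_RGB2HSV)
m=cv2.inRange(h,(98,150,80),(112,255,255)); m[:,:300]=0;m[:120,:]=0;m[170:]=0;m[:,340:]=0
M=cv2.moments(m,True); p=(M["m10"]/M["m00"],M["m01"]/M["m00"]); (cc,r)=cv2.minEnclosingCircle(cv2.findNonZero(m)); print("lid",p,cc,r,onz(c,*p,.067).round(4),onz(c,*cc,.067).round(4))
# dark mat
g=im.max(2); k=(g<75).astype(np.uint8); n,l,s,ce=cv2.connectedComponentsWithStats(k[85:150,335:385])
for i in range(1,n):
    if s[i,4]>60: print("dark",s[i],ce[i]+[335,85],onz(c,*(ce[i]+[335,85]),.01).round(4))
# plate edges at rows
for v in (95,141):
    print(v,[(u,im[v,u].tolist()) for u in range(335,385,3)][::1] if 0 else "")
r=cv2.inRange(h,(0,150,90),(6,255,255)); n,l,s,ce=cv2.connectedComponentsWithStats(r[0:120,335:395])
for i in range(1,n): print("red",s[i],ce[i]+[335,0])
save("w1c.png",cv2.resize(im[0:170,300:400],None,fx=3.5,fy=3.5,interpolation=cv2.INTER_CUBIC))
E
python3 d.py
```

```text
lid (320.662962962963, 145.58765432098767) (320.60345458984375, 145.65516662597656) 16.139589309692383 [ 0.4075 -0.1173  0.067 ] [ 0.4073 -0.1174  0.067 ]
dark [14  0 21  5 98] [358.78571429  86.85714286] [ 0.5097 -0.0403  0.01  ]
dark [  6  16  32  31 667] [357.74812594 115.92353823] [ 0.4933 -0.0919  0.01  ]
95 
141 
red [ 25  38  17   7 104] [367.66346154  40.99038462]
red [21 58 14  6 71] [362.4084507   60.04225352]
```

View pics/w1c.png

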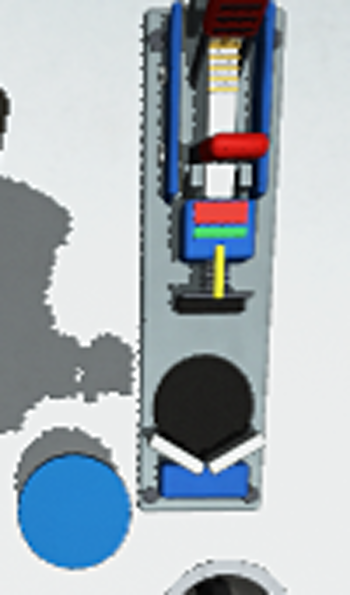

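Call:
carry_out(
  steps=[0.004,-0.001,0.3,0,0,0,1,0.004,-0.001,0.3,0,0,0,1,0.004,-0.001,0.3,0,0,0,1,0.004,-0.001,0.3,0,0,0,1,0.004,-0.001,0.3,0,0,0,1,0.004,-0.001,0.3,0,0,0,1,0.004,-0.001,0.3,0,0,0,1,0.004,-0.001,0.3,0,0,0,1],
)

```text
time_s: 3.35
eef_pos: [0.4087, -0.1168, 0.1811]
eef_rot: [-0.0, 0.807, 0.59, -0.0]
wrist_force: [0.6, -0.0, -0.3]
opening: 0.998
grasp_force: 0.0
```

```bash
cat > e.py <<'E'
from h import *
im,c=grab("wrist"); save("w2.png",im)
h=cv2.cvtColor(im,cv2.COLOR_RGB2HSV)
m=cv2.inRange(h,(98,150,80),(112,255,255)); n,l,s,ce=cv2.connectedComponentsWithStats(m)
for i in range(1,n):
    if s[i,4]>200:
        p=cv2.findNonZero((l==i).astype(np.uint8)); (u,v),(a,b),t=cv2.fitEllipse(cv2.convexHull(p)); print(s[i],(u,v),a,b,onz(c,u,v,.067).round(4),onz(c,*ce[i],.067).round(4))
o=ctrl.get_obs();print(o["q"],o["eef_pos"],Tw(o)[:3,:3].round(3).tolist())
k=((im.max(2)<70)*255).astype(np.uint8); n,l,s,ce=cv2.connectedComponentsWithStats(k)
for i in range(1,n):
    if s[i,4]>400: print("dark",s[i],ce[i].round(1),onz(c,*ce[i],.01).round(4))
E
python3 e.py
```

```text
[394   6  49  42 911] (417.2867736816406, 26.095888137817383) 49.03261947631836 67.4214096069336 [ 0.5158 -0.0092  0.067 ] [ 0.5136 -0.0123  0.067 ]
[ 288  170   68   64 3379] (321.5697937011719, 201.64529418945312) 63.733192443847656 67.20068359375 [ 0.4081 -0.1176  0.067 ] [ 0.4082 -0.1176  0.067 ]
[371 170  51  19 763] (395.9991149902344, 178.99664306640625) 30.178749084472656 53.30190658569336 [ 0.4754 -0.1173  0.067 ] [ 0.4747 -0.1183  0.067 ]
[-5.59805650e-01 -8.95038710e-02  2.03314055e+00  9.60670220e-05
  1.19456346e+00 -2.51300903e-01] [ 0.409865   -0.11780178  0.182609  ] [[0.304, 0.953, 0.003], [0.953, -0.304, -0.002], [-0.001, 0.003, -1.0]]
dark [    0     0   222   269 40846] [ 93.2 105.5] [0.2186 0.0265 0.01  ]
dark [ 214    0   60  175 3062] [249.1  83.1] [ 0.3722 -0.0009  0.01  ]
dark [ 376    0   59   84 1418] [397.5  47.8] [ 0.5146 -0.0142  0.01  ]
dark [   40     0   600   400 82868] [456.2 277.4] [ 0.5272 -0.2778  0.01  ]
dark [ 362  108   67   77 2880] [394.1 139.1] [ 0.4929 -0.0947  0.01  ]
dark [371 223  36  48 661] [387.1 241.2] [ 0.4592 -0.2054  0.01  ]
```

View pics/w2.png

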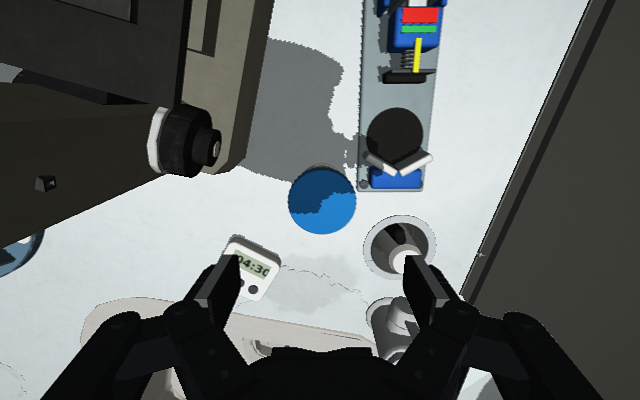

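The lid is centred at (322,202), the mat at about (394,136), and the microscope knob tip at (220,147).

```bash
cat > f.py <<'E'
from h import *
im,c=grab("wrist"); i2,c2=grab("side")
print("mat",onz(c,394.3,136,.01).round(4),"R",np.linalg.norm(onz(c,366.5,136,.01)-onz(c,422.5,136,.01))/2)
print("Vvertex top", onz(c,398,173,.036).round(4))
a,b=onz(c,360.5,50,.01),onz(c,357.5,187,.01); d=a-b; print("left edge yaw",np.degrees(np.arctan2(d[1],d[0])))
a,b=onz(c,437.5,50,.01),onz(c,424,187,.01); d=a-b; print("right edge yaw",np.degrees(np.arctan2(d[1],d[0])), "mid end",((onz(c,357.5,189,.01)+onz(c,424,189,.01))/2).round(4))
print("pad face",onz(c,409,80,.036).round(4))
for z in(.08,.1,.12): print("knob",z,onz(c,221,147,z).round(3),proj(c2,onz(c,221,147,z)).round(0))
E
python3 f.py
```

```text
mat [ 0.4959 -0.0934  0.01  ] R 0.028605222957862768
Vvertex top [ 0.486  -0.1243  0.036 ]
left edge yaw 73.49431404037918
right edge yaw 73.58419973401448 mid end [ 0.4796 -0.1475  0.01  ]
pad face [ 0.5136 -0.0453  0.036 ]
knob 0.08 [ 0.349 -0.047  0.08 ] [245. 196.]
knob 0.1 [ 0.357 -0.046  0.1  ] [248. 188.]
knob 0.12 [ 0.364 -0.046  0.12 ] [251. 180.]
```

Call:
carry_out(
  steps=[0,-0.001,0.06,0,0,-0.02,1,0,-0.001,0.095,0,0,-0.02,1,0,-0.001,0.125,0,0,-0.02,1,0,-0.001,0.125,0,0,-0.02,1,0,-0.001,0.125,0,0,-0.02,0.6,0,-0.001,0.125,0,0,-0.02,0.6,0,-0.001,0.125,0,0,-0.02,0.6,0,-0.001,0.125,0,0,-0.02,0.6,0,-0.001,0.125,0,0,-0.02,0.6,0,-0.001,0.125,0,0,-0.02,0.6],
)

```text
time_s: 4.5
eef_pos: [0.4096, -0.1188, 0.0582]
eef_rot: [0.003, 0.802, 0.598, 0.001]
wrist_force: [-2.5, 1.0, 6.9]
opening: 0.704
grasp_force: 63.0
```

Call:
carry_out(
  steps=[0,0,-0.04,0,0,0,0.6,0,0,-0.08,0,0,0,0.6,0.018,0.025,-0.08,0,0,0,0.6,0.036,0.05,-0.08,0,0,0,0.6,0.0545,0.075,-0.08,0,0,0,0.6,0.0545,0.075,-0.08,0,0,0,0.6,0.0545,0.075,-0.05,0,0,0,0.6,0.0545,0.075,-0.03,0,0,0,0.6,0.0545,0.075,-0.02,0,0,0,0.6,0.0545,0.075,-0.015,0,0,0,0.6,0.0545,0.075,-0.011,0,0,0,0.6,0.0545,0.075,-0.011,0,0,0,0.6],
)

```text
time_s: 5.7
eef_pos: [0.4955, -0.0871, 0.0681]
eef_rot: [0.0, 0.802, 0.598, 0.0]
wrist_force: [-5.0, 1.8, 10.9]
opening: 0.706
grasp_force: 66.1
```

```bash
cat > g.py <<'E'
from h import *
im,c=grab("side"); i2,c1=grab("scene"); o=ctrl.get_obs(); print(o["eef_pos"],o["q"],o["wrist_force"],o["opening"])
save("p.png",np.hstack([cv2.resize(im[130:250,265:355],None,fx=4.4,fy=4.4,interpolation=cv2.INTER_CUBIC),cv2.resize(i2[100:220,300:390],None,fx=4.4,fy=4.4,interpolation=cv2.INTER_CUBIC)]))
E
python3 g.py
```

```text
[ 0.49547543 -0.08705129  0.06814829] [-4.10125048e-01  2.73074119e-01  1.91362779e+00 -3.03313514e-04
  9.53730336e-01 -1.20137891e-01] [-5.7802589   0.85856873 10.2434262 ] 0.7045664568147861
```

View pics/p.png

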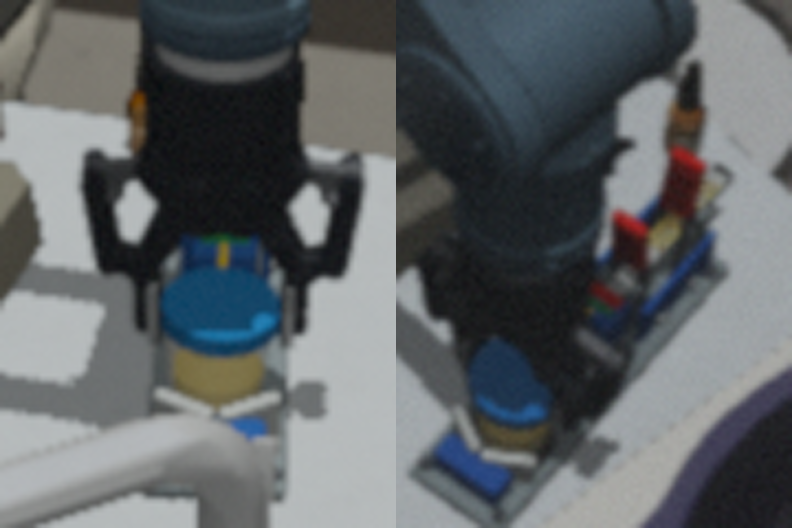

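The cup stands on the mat behind the V, centred on its vertex. I'll release it.

Call:
carry_out(
  steps=[0,0,-0.001,0,0,0,0.6,0,0,-0.001,0,0,0,1,0,0,-0.001,0,0,0,1,0,0,-0.001,0,0,0,1,0,0,-0.001,0,0,0,1,0,0,-0.001,0,0,0,1,0,0,-0.02,0,0,0,1,0,0,-0.06,0,0,0,1,0,0,-0.11,0,0,0,1,0,0,-0.16,0,0,0,1,0,0,-0.16,0,0,0,1],
)

```text
time_s: 6.9
eef_pos: [0.499, -0.0883, 0.2338]
eef_rot: [0.006, 0.802, 0.598, 0.003]
wrist_force: [0.4, 0.2, 0.8]
opening: 0.999
grasp_force: 0.0
```

```bash
cat > w.py <<'E'
from h import *
import sys
im,c=grab("wrist"); save(sys.argv[1],im)
h=cv2.cvtColor(im,cv2.COLOR_RGB2HSV); r=cv2.inRange(h,(0,140,50),(6,255,255)); n,l,s,ce=cv2.connectedComponentsWithStats(r)
for i in range(1,n):
    if s[i,4]>100: print("red",s[i],ce[i].round(1),onz(c,*ce[i],.115).round(4))
m=cv2.inRange(h,(98,150,60),(112,255,255)); n,l,s,ce=cv2.connectedComponentsWithStats(m)
for i in range(1,n):
    if s[i,4]>1500: print("blue",s[i],ce[i].round(1),onz(c,*ce[i],.077).round(4))
o=ctrl.get_obs();print(o["time_s"],o["q"],o["eef_pos"],Tw(o)[:3,:3].round(3).tolist())
E
python3 w.py w3.png
```

```text
red [300  59  32  14 406] [315.5  65.3] [0.5269 0.0173 0.115 ]
red [303  89  26  10 238] [314.7  93.7] [ 0.5203 -0.0023  0.115 ]
blue [ 285  156   58   62 2868] [313.9 187.6] [ 0.4931 -0.0875  0.077 ]
6.95 [-4.09890354e-01  3.65194063e-02  1.80707425e+00  2.06637814e-05
  1.28937431e+00 -1.20051657e-01] [ 0.49729897 -0.08763099  0.23016083] [[0.286, 0.958, 0.008], [0.958, -0.286, -0.003], [-0.001, 0.009, -1.0]]
```

View pics/w3.png

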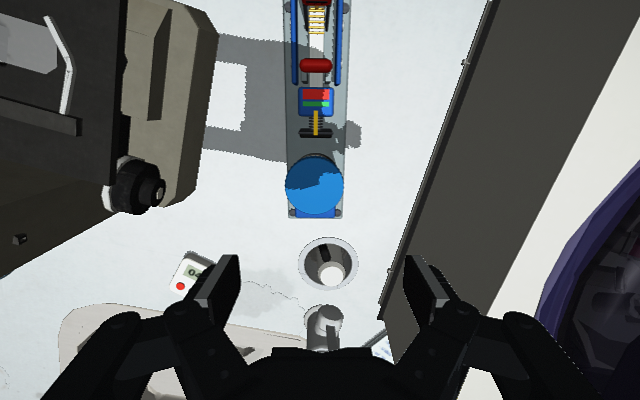

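Wrist view: the lid now sits at (314,187) on the clamp axis, with the front handle at (315,65). I'll move above the handles and turn 90°.

Call:
carry_out(
  steps=[0.04,0,-0.01,0,0,0.15,1,0.08,0,-0.01,0,0,0.3,1,0.12,0,-0.01,0,0,0.45,1,0.1415,0,-0.01,0,0,0.6,1,0.1415,0,-0.01,0,0,0.75,1,0.1415,0,-0.01,0,0,0.9,1,0.1415,0,-0.01,0,0,1.05,1,0.1415,0,-0.01,0,0,1.2,1,0.1415,0,-0.01,0,0,1.35,1,0.1415,0,-0.01,0,0,1.5,1,0.1415,0,-0.01,0,0,1.571,1,0.1415,0,-0.01,0,0,1.571,1,0.1415,0,-0.01,0,0,1.571,1],
)

```text
time_s: 8.25
eef_pos: [0.5348, 0.049, 0.2347]
eef_rot: [0.0, 0.99, -0.143, -0.001]
wrist_force: [-0.1, 0.4, 0.2]
opening: 1.0
grasp_force: 0.0
```

```bash
python3 w.py w4.png
python3 - <<'E'
from h import *
o=ctrl.get_obs(); T=Tw(o); p=ctrl.camera_params("wrist"); c=dict(T=T@np.array(p["hand_eye"]),f=286.05,cx=p["cx"],cy=p["cy"])
print(proj(c,[.529,.019,.115]),proj(c,[.546,.0765,.115]),proj(c,o["eef_pos"]),o["wrist_force"])
i,_=grab("side");s=i[60:240,220:380];i2,_=grab("scene");s2=i2[20:200,280:440]
save("q.png",np.hstack([cv2.resize(x,None,fx=2.5,fy=2.5) for x in(s,s2)]))
E
```

```text
red [365 169  10  23 182] [369.2 180. ] [0.5387 0.0038 0.115 ]
red [284 170  18  38 342] [290.  189.2] [0.5504 0.0734 0.115 ]
red [344 171  19  38 410] [354.2 189.8] [0.5336 0.0187 0.115 ]
blue [ 430  155   61   59 2761] [460.4 184.1] [ 0.4962 -0.0882  0.077 ]
8.3 [-1.29781276e-01  1.11571599e-01  1.71662915e+00 -1.69764899e-05
  1.31506119e+00  1.72878470e+00] [0.53490901 0.04898053 0.23501577] [[0.959, -0.284, -0.002], [-0.284, -0.959, 0.0], [-0.002, 0.0, -1.0]]
[355.17454504 194.72962232] [288.36763785 194.72948967] [321.46611077 274.0887851 ] [0.28200809 0.42610576 0.19568681]
```

Call:
carry_out(
  steps=[0.004,0.001,0.04,0,0,0,1,0.004,0.001,0.07,0,0,0,1,0.004,0.001,0.1,0,0,0,1,0.004,0.001,0.1,0,0,0,1,0.004,0.001,0.1,0,0,0,1],
)

```text
time_s: 8.9
eef_pos: [0.5388, 0.0468, 0.1362]
eef_rot: [0.0, 0.99, -0.144, -0.0]
wrist_force: [0.8, -0.1, 0.8]
opening: 0.996
grasp_force: 0.0
```

```bash
python3 w.py w5.png
python3 - <<'E'
from h import *
i0,_=grab("wrist"); i,_=grab("side");s=i[60:240,220:380];i2,_=grab("scene");s2=i2[20:200,280:440]
t=np.hstack([cv2.resize(x,None,fx=2,fy=1.67) for x in(s,s2)])
save("q.png",np.vstack([t,i0[100:400]]))
E
```

```text
red [ 351  204   45   71 1581] [373.2 236.9] [0.5403 0.016  0.115 ]
red [ 261  208   32   66 1008] [273.  241.1] [0.5539 0.0709 0.115 ]
blue [ 477  180   88   89 5543] [521.8 227.6] [ 0.4973 -0.0876  0.077 ]
8.95 [-1.32821256e-01  2.37215315e-01  1.78589960e+00  1.61684679e-06
  1.11677050e+00  1.72769923e+00] [0.53982226 0.04672272 0.13736403] [[0.958, -0.286, 0.002], [-0.286, -0.958, -0.0], [0.002, -0.0, -1.0]]
```

View pics/q.png

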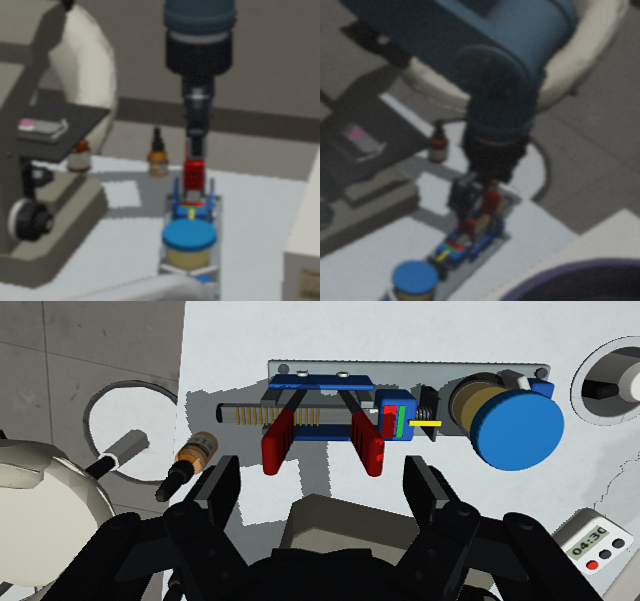

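The last picture shows the fingers straddling both handles (tops near wrist px (270,270) and (373,270)). The amber bottle's tip is at about wrist px (163,297). The pointer (425,223), green band (401,222) and red band (389,222) are all visible.

```bash
cat > k.py <<'E'
from h import *
def meas(tag=""):
    o=ctrl.get_obs(); im,c=grab("wrist"); save("k%s.png"%tag,im); h=cv2.cvtColor(im,cv2.COLOR_RGB2HSV)
    sub=np.zeros(h.shape[:2],np.uint8); sub[120:400,340:560]=255
    out={}
    for n,lo,hi in(("yel",(24,150,120),(34,255,255)),("grn",(50,100,60),(85,255,255)),("red",(0,140,60),(6,255,255)),("blu",(98,150,60),(114,255,255))):
        m=cv2.inRange(h,lo,hi)&sub; k,l,s,ce=cv2.connectedComponentsWithStats(m)
        out[n]=[(s[i].tolist(),ce[i].round(1).tolist()) for i in range(1,k) if s[i,4]>25]
        print(n,out[n])
    print(np.round(o["time_s"],2),np.array(o["eef_pos"]).round(4),round(float(o["opening"]),3),round(float(o["grasp_force"]),1),np.array(o["wrist_force"]).round(1))
    return im,c,h
if __name__=="__main__":
    im,c,h=meas("0"); T=Tw(ctrl.get_obs())
    for uv,z in(((163,297),.086),((195,245),.045)): print("bottle in tool",(T[:3,:3].T@(onz(c,*uv,z)-T[:3,3])).round(3))
    for uv in((271,272),(373,272),(283,235),(357,230)): print("handle",(T[:3,:3].T@(onz(c,*uv,.115)-T[:3,3])).round(3))
E
python3 k.py
```

```text
yel [([409, 220, 32, 6, 173], [425.1, 222.3])]
grn [([396, 205, 9, 32, 195], [399.9, 220.8])]
red [([352, 206, 44, 70, 1304], [375.1, 237.9])]
blu [([475, 182, 85, 88, 5372], [519.6, 229.0]), ([340, 184, 34, 6, 202], [356.3, 186.5]), ([379, 198, 38, 43, 754], [400.7, 215.7]), ([340, 236, 11, 5, 44], [344.9, 237.8])]
9.1 [0.5403 0.0467 0.138 ] 0.999 0.0 [-0.  -0.3  0.2]
bottle in tool [-0.054 -0.117  0.052]
bottle in tool [-0.033 -0.107  0.093]
handle [-0.014 -0.03   0.023]
handle [-0.014  0.031  0.023]
handle [ 0.011 -0.022  0.023]
handle [0.014 0.02  0.023]
```

Call:
carry_out(
  steps=[0,0,0.02,0,0,0,1,0,0,0.037,0,0,0,1,0,0,0.037,0,0,0,1,0,0,0.037,0,0,0,0.7,0,0,0.037,0,0,0,0.7,0,0,0.037,0,0,0,0.5,0,0,0.037,0,0,0,0.5,0,0,0.037,0,0,0,0.32,0,0,0.037,0,0,0,0.32,0,0,0.037,0,0,0,0.32],
)

```text
time_s: 10.15
eef_pos: [0.5398, 0.0462, 0.1]
eef_rot: [0.0, 0.989, -0.145, 0.001]
wrist_force: [-0.3, -5.7, 7.7]
opening: 0.325
grasp_force: 5.3
```

```bash
python3 -c "
from k import *
meas('1')"
```

```text
yel [([442, 243, 39, 6, 230], [460.8, 245.5])]
grn [([425, 225, 13, 37, 274], [431.1, 242.9])]
red [([408, 226, 19, 36, 498], [416.7, 243.0]), ([340, 274, 4, 42, 112], [340.9, 292.7])]
blu [([340, 199, 43, 7, 289], [361.4, 201.9]), ([404, 211, 48, 55, 1205], [429.9, 236.7]), ([506, 210, 54, 93, 3671], [537.1, 261.6])]
10.15 [0.5398 0.0462 0.1   ] 0.325 5.3 [-0.3 -5.7  7.7]
```

```bash
cat > k2.py <<'E'
from k import *
import sys
im,c,h=meas(sys.argv[1]); cl=np.array([-.286,-.958]); s=np.array([.496,-.092])
def X(u,v,z): return round(float((onz(c,u,v,z)[:2]-s)@cl)*1000,1)
v=244
def box(lo,hi):
    m=cv2.inRange(h,lo,hi); m[:150]=0;m[:,:400]=0;m[:,500:]=0; m[290:]=0
    k,l,st,ce=cv2.connectedComponentsWithStats(m); i=1+st[1:,4].argmax(); return st[i],ce[i]
g,gc=box((50,100,60),(85,255,255)); y,yc=box((24,150,120),(34,255,255))
v=gc[1]
print("green %s..%s yellow %s..%s"%(X(g[0],v,.058),X(g[0]+g[2],v,.058),X(y[0],yc[1],.06),X(y[0]+y[2],yc[1],.06)))
E
python3 k2.py 2
```

```text
yel [([442, 243, 39, 6, 230], [460.8, 245.5])]
grn [([425, 225, 13, 37, 274], [431.1, 242.9])]
red [([408, 226, 19, 36, 495], [416.8, 242.9]), ([340, 274, 4, 42, 116], [341.0, 292.5])]
blu [([340, 199, 43, 7, 289], [361.4, 201.9]), ([506, 209, 54, 94, 3671], [537.2, 261.6]), ([404, 211, 48, 55, 1209], [429.9, 236.5])]
10.2 [0.5398 0.0462 0.1   ] 0.324 5.3 [-0.9 -4.7  7.3]
green -77.8..-69.4 yellow -67.5..-42.4
```

Call:
carry_out(
  steps=[0,0,0,0,0,0,0.6,0,0,0,0,0,0,0.86,0,0,0,0,0,0,0.86,0,0,0,0,0,0,0.86,0,0,0,0,0,0,0.86],
)

```text
time_s: 10.75
eef_pos: [0.5384, 0.0472, 0.0985]
eef_rot: [-0.0, 0.989, -0.145, -0.001]
wrist_force: [-0.7, -1.0, -1.9]
opening: 0.863
grasp_force: 1.0
```

```bash
python3 k2.py 3
```

```text
yel [([444, 241, 40, 7, 234], [463.3, 244.3])]
grn [([427, 224, 13, 37, 278], [433.1, 241.9])]
red [([410, 224, 19, 36, 509], [418.8, 241.2]), ([358, 231, 44, 90, 1927], [381.7, 278.5])]
blu [([340, 197, 45, 7, 310], [361.6, 200.0]), ([407, 211, 47, 54, 1130], [433.7, 233.6]), ([510, 213, 50, 89, 3399], [538.6, 261.1]), ([340, 257, 16, 6, 84], [346.6, 259.7])]
10.75 [0.5384 0.0472 0.0985] 0.863 1.0 [-0.7 -1.  -1.9]
green -77.8..-69.4 yellow -67.6..-42.1
```

Call:
carry_out(
  steps=[0,0,0,0,0,0,0.7,0,0,0,0,0,0,0.5,0,0,0,0,0,0,0.32,0,0,0,0,0,0,0.32,0,0,0,0,0,0,0.32,0,0,0,0,0,0,0.32],
)

```text
time_s: 11.4
eef_pos: [0.5398, 0.0462, 0.1001]
eef_rot: [0.0, 0.989, -0.145, 0.001]
wrist_force: [-1.6, -5.0, 5.2]
opening: 0.323
grasp_force: 5.2
```

```bash
python3 k2.py 4 | tail -2
```

```text
11.4 [0.5398 0.0462 0.1001] 0.323 5.2 [-1.6 -5.   5.2]
green -68.7..-60.2 yellow -58.4..-34.6
```

Call:
carry_out(
  steps=[0,0,0,0,0,0,0.6,0,0,0,0,0,0,0.86,0,0,0,0,0,0,0.86,0,0,0,0,0,0,0.86,0,0,0,0,0,0,0.86],
)

```text
time_s: 11.95
eef_pos: [0.5386, 0.0471, 0.0987]
eef_rot: [-0.0, 0.99, -0.145, -0.0]
wrist_force: [-0.7, -1.4, -0.6]
opening: 0.861
grasp_force: 1.0
```

```bash
python3 k2.py 5 | tail -2
```

```text
11.95 [0.5386 0.0471 0.0987] 0.861 1.0 [-0.7 -1.4 -0.6]
green -68.7..-60.3 yellow -58.5..-34.4
```

Call:
carry_out(
  steps=[0,0,0,0,0,0,0.7,0,0,0,0,0,0,0.55,0,0,0,0,0,0,0.45,0,0,0,0,0,0,0.45,0,0,0,0,0,0,0.45,0,0,0,0,0,0,0.45],
)

```text
time_s: 12.6
eef_pos: [0.5396, 0.0463, 0.0999]
eef_rot: [0.0, 0.989, -0.145, 0.001]
wrist_force: [-2.3, -4.5, 6.3]
opening: 0.452
grasp_force: 3.6
```

```bash
python3 k2.py 6 | tail -2
```

```text
12.6 [0.5396 0.0463 0.0999] 0.452 3.6 [-2.3 -4.5  6.3]
green -63.6..-54.5 yellow -54.0..-30.3
```

Call:
carry_out(
  steps=[0,0,0,0,0,0,0.4,0,0,0,0,0,0,0.36,0,0,0,0,0,0,0.36,0,0,0,0,0,0,0.36],
)

```text
time_s: 13.05
eef_pos: [0.5397, 0.0462, 0.1001]
eef_rot: [0.0, 0.989, -0.145, 0.001]
wrist_force: [-3.4, -4.7, 7.3]
opening: 0.358
grasp_force: 4.4
```

```bash
python3 k2.py 7 | tail -2
```

```text
13.05 [0.5397 0.0462 0.1001] 0.358 4.4 [-3.4 -4.7  7.3]
green -61.5..-52.4 yellow -53.9..-30.1
```

Call:
carry_out(
  steps=[0,0,0,0,0,0,0.6,0,0,0,0,0,0,0.86,0,0,0,0,0,0,0.86,0,0,0,0,0,0,0.86,0,0,0,0,0,0,0.86],
)

```text
time_s: 13.6
eef_pos: [0.5386, 0.0471, 0.0987]
eef_rot: [-0.0, 0.989, -0.145, -0.0]
wrist_force: [-2.1, -1.5, -0.8]
opening: 0.857
grasp_force: 1.1
```

```bash
python3 k2.py 8 | tail -2
```

```text
13.6 [0.5386 0.0471 0.0987] 0.857 1.1 [-2.1 -1.5 -0.8]
green -61.6..-52.6 yellow -54.1..-31.8
```

Call:
carry_out(
  steps=[0,0,0,0,0,0,0.75,0,0,0,0,0,0,0.7,0,0,0,0,0,0,0.66,0,0,0,0,0,0,0.62,0,0,0,0,0,0,0.62,0,0,0,0,0,0,0.62],
)

```text
time_s: 14.25
eef_pos: [0.5393, 0.0466, 0.0993]
eef_rot: [0.0, 0.989, -0.145, 0.001]
wrist_force: [0.0, -3.8, 2.9]
opening: 0.619
grasp_force: 1.6
```

```bash
python3 k2.py 9 | tail -2
```

```text
14.25 [0.5393 0.0466 0.0993] 0.619 1.6 [ 0.  -3.8  2.9]
green -61.6..-52.6 yellow -54.1..-31.0
```

Call:
carry_out(
  steps=[0,0,0,0,0,0,0.58,0,0,0,0,0,0,0.54,0,0,0,0,0,0,0.54,0,0,0,0,0,0,0.54],
)

```text
time_s: 14.7
eef_pos: [0.5391, 0.0464, 0.0993]
eef_rot: [0.0, 0.989, -0.145, 0.0]
wrist_force: [-1.0, -4.9, 3.2]
opening: 0.54
grasp_force: 3.1
```

```bash
python3 k2.py 10 | tail -2
```

```text
14.7 [0.5391 0.0464 0.0993] 0.54 3.1 [-1.  -4.9  3.2]
green -61.3..-52.2 yellow -53.7..-30.7
```

Call:
carry_out(
  steps=[0,0,0,0,0,0,0.5,0,0,0,0,0,0,0.48,0,0,0,0,0,0,0.48,0,0,0,0,0,0,0.48],
)

```text
time_s: 15.15
eef_pos: [0.5391, 0.0464, 0.0994]
eef_rot: [0.0, 0.989, -0.145, 0.0]
wrist_force: [-1.2, -4.4, 5.4]
opening: 0.484
grasp_force: 4.3
```

```bash
python3 k2.py 11 | tail -2
```

```text
15.15 [0.5391 0.0464 0.0994] 0.484 4.3 [-1.2 -4.4  5.4]
green -59.9..-50.9 yellow -53.7..-30.6
```

Call:
carry_out(
  steps=[0,0,0,0,0,0,0.45,0,0,0,0,0,0,0.42,0,0,0,0,0,0,0.4,0,0,0,0,0,0,0.4,0,0,0,0,0,0,0.4,0,0,0,0,0,0,0.4],
)

```text
time_s: 15.8
eef_pos: [0.5392, 0.0464, 0.0997]
eef_rot: [0.0, 0.989, -0.145, 0.0]
wrist_force: [-2.4, -4.1, 8.2]
opening: 0.4
grasp_force: 5.0
```

```bash
python3 k2.py 12
python3 - <<'E'
from h import *
im,c=grab("wrist"); g=cv2.cvtColor(im,cv2.COLOR_RGB2HSV)
for v in (236,240,244,248): print(v,"".join("RYGB."[0 if (h<7 or h>174) and s>120 else 1 if 22<h<36 and s>120 else 2 if 45<h<90 and s>80 else 3 if 97<h<116 and s>100 else 4] for h,s,_ in g[v,395:520]))
E
```

```text
yel [([464, 242, 37, 7, 219], [481.8, 245.1])]
grn [([455, 225, 15, 37, 262], [462.0, 242.6])]
red [([438, 225, 20, 36, 508], [447.8, 242.4]), ([340, 240, 14, 81, 774], [345.5, 288.3])]
blu [([340, 198, 43, 7, 299], [360.9, 201.0]), ([434, 211, 50, 55, 1106], [460.3, 236.7]), ([515, 215, 45, 88, 2952], [540.8, 262.5])]
15.8 [0.5392 0.0464 0.0997] 0.4 5.0 [-2.4 -4.1  8.2]
green -58.6..-48.9 yellow -53.6..-30.5
236 .......................................BBBBBBB.RRRRRRRRRRRRRRR.BBGGGGGGGGBBBBBBBBBBBBB...................YYYYYYYYYYYY.BBBBBBB
240 ......................................BBBBBBBBRRRRRRRRRRRRRRR.BBGGGGGGGGBBBBBBBBBBBBB.............B.....YYYYYYYYYYYBBBBBBBBBB
244 .....................................BBBBBBBB.RRRRRRRRRRRRRRRBBBGGGGYYYYYYYYYYYYYYYYYYYYYYYYYYYYYYYYYYYYYYYYYYYYY.BBBBBBBBBBB
248 .............................BBBBBBBBBBBBBBBBRRRRRRRRRRRRRRR.BBGGGGGGGG............YYYYYYYYYYYYYYYYYYYYYYYYYYYYYBBBBBBBBBBBBB
```

```bash
python3 w.py w9.png | grep -E "blue|^1"; python3 -c "
from h import *
print(ctrl.hand_in())"
```

```text
blue [ 515  211  108   92 7489] [568.4 256.7] [ 0.4948 -0.0907  0.077 ]
15.95 [-1.33139145e-01  2.93265180e-01  1.80537930e+00 -8.15864327e-04
the job is handed in; nothing more can be done
None
```

I handed the job in at about 16 s, with the handles still held squeezed. The blue-lidded cup stands on the mat pressed against the V-stop, and the yellow pointer is in the middle of the green band (pad pushed in about 5 mm by my camera measurement). The hand-in returned no verdict.

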